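# Clamp the ripening-room wheel press

### The job

The brown cheese wheel in the press is to be held for brushing. Push the press rod down by its knob until the sprung foot bears on the wheel with about 8 N, then, leaving the rod there, swing the red cam lever from open over centre until it lies fully shut, and let go. Work gently: never press the foot on the wheel with more than 18 N, never push on the lever with more than 25 N, do not handle or shift the wheel, and leave everything else on the table where it is.

Things in the scene. Friction and masses are not known exactly. Their poses are not given: they have to be found in the camera images.
- press: Fixed wheel press: white base board 190 x 270 x 20 mm; column 28 mm thick, 135 mm to +y of the origin; an aluminium arm 36 mm wide (top 202 mm high) runs from it to the head block (56 x 52 mm, 165 to 205 mm high) over the origin. Origin: on the table under the rod's axis; z up, +y to the column, -x the side with the cam lever. Yaw within 0.35 rad of the robot's axes.
- press_rod: Upright sliding rod, 16 mm thick, with a black knob (42 mm across, 22 mm tall, flat top 34 mm across). Origin: centre of the knob's top face; z up. Slides only up and down, 75 mm; top face at 315 mm when fully up. Stays where left: rubs with about 9 N while the lever is open (weight 4 N helps, so pushing it down takes 3 to 5 N); clamped fast when the lever is shut.
- rod_end (a point): Lower end of the rod's steel, 150 mm below the knob's top. Under it hangs a white foot, 64 mm across, on a screw stem whose setting is not measured (foot's underside 29 to 57 mm below this point) and a spring of 2000 N/m with 20 mm of travel: once the foot is on the wheel, each mm further down adds 2 N. The foot must be felt onto the wheel.
- wheel: The cheese wheel under the foot: brown rind, 120 mm across, 62 mm tall, 0.65 kg or so, loose on the 20 mm base board. Origin: centre of its underside; z up.
- lever_pivot (a point): Point on the cam lever's upright hinge axis, 42 mm to -x of the rod axis (in the press's axes), 185 mm above the table, at the lever's mid height.
- lever_end (a point): Middle of the free end of the red cam lever, 112 mm from the pivot. The lever is a level bar that swings in the horizontal plane; its last 56 mm are a paddle 14 mm thick and 28 mm tall (from 174 to 202 mm above the table).
- cam_lever (a joint): Cam lever angle, rad. 0 (stop): open, along the press's -x. Grows as the lever swings clockwise seen from above, to 1.75 (stop): shut, roughly along +y beside the arm. Swung from 0 it resists more and more, up to 1.2 N m (15 N at 85 mm from the pivot) near 0.8; dead centre at 1.45, beyond which it snaps shut by itself; let go before that, it springs back. It starts open, at 0.
- rind_brush: Bystander: loose hand brush lying flat beside the press, about 200 mm long. Origin: its middle at table height.
- wash_jar: Bystander: loose glass jar with steel cap, 68 mm across, 100 mm tall, standing beside the press. Origin: its middle at table height.
- spare_wheel: Bystander: loose brown cheese wheel, 100 mm across, 50 mm tall. Origin: its middle at table height.
- young_wheel: Bystander: loose pale cheese wheel, 100 mm across, 55 mm tall. Origin: its middle at table height.
- rinse_bowl: Bystander: loose steel bowl, 140 mm across, 60 mm tall. Origin: its middle at table height.
- cheese_iron: Bystander: loose cheese iron, steel shaft with wooden T grip, 150 mm long, lying flat. Origin: its middle at table height.
- wood_block: Bystander: loose wooden block 50 x 90 x 30 mm beside the press. Origin: its middle at table height.
Things that resemble listed ones, but are neither listed nor needed, are in the scene too. Leave any blue or orange look-alike of the wheel alone.

How it is judged:
On the way, in this order (a step that is already met when the one before it is completed fails the run):
1. the foot bears on the wheel with 5 to 12 N while the lever is still open (contact force between press_rod and wheel between 5 and 12 N and value of joint cam_lever below 0.4 rad), for 0.3 s.
2. the lever is swung over centre and lies shut (value of joint cam_lever above 1.65 rad), for 0.3 s.
At the end, for the whole second after the job is handed in: The foot bears on the wheel with 4.5 to 12.5 N, the rod is at rest, the lever is shut (above 1.65 rad), and the wheel is within 8 mm of where it stood (contact force between press_rod and wheel between 4.5 and 12.5 N and value of joint cam_lever above 1.65 rad and linear speed of press_rod below 0.005 m/s and distance of wheel from where it was at the start of the episode below 0.008 m); the robot touches nothing.
It fails at once if the foot presses the wheel with more than 18 N (contact force between press_rod and wheel above 18 N).
It fails at once if the lever is pushed with more than 25 N (contact force between the arm and cam_lever above 25 N).
It fails at once if the robot touches the wheel (contact force between the arm and wheel above 0.5 N).
It fails at once if the wheel is shifted by more than 15 mm (distance of wheel from where it was at the start of the episode above 0.015 m).
It fails at once if another loose thing is shifted by more than 15 mm (distance of any of rind_brush, wash_jar, spare_wheel, young_wheel, rinse_bowl, cheese_iron, wood_block from where it was at the start of the episode above 0.015 m).
It also fails if it takes over 58 s, if anything falls off the work surface, if the arm or the gripper's body presses on something with over 40 N, if the wrist force passes 120 N, or if a joint passes its speed limit or range.

### The arm

A 6-joint arm with a two-finger parallel gripper is mounted at the origin on the work surface. World frame = base frame: x ahead of the robot, y to its left, z up, the work surface at z = 0. Lengths are in m, angles in rad, forces in N, time in s.
With the tool pointing down it reaches from about 0.35 to 0.975 m from the base axis. Payload 7.1 kg.
Tool frame: the origin (TCP) lies at the very end of the fingers, on their centre line; the grasp point (between the pads) lies 19 mm behind it (ctrl.pinch_z is the distance from the TCP to the grasp point, in m); z points along the fingers, y is the line along which they close (so a half turn about z gives the same grasp; the last joint's range is limited). The gripper opens to 88 mm and grips with 3 to 60 N. Pads are 20 mm wide; open, the fingers measure 115 mm over their backs; the gripper's body (75 mm by 178 mm) begins 61 mm behind the grasp point.
Start: joints at [1.303, 0.423, 1.63, -0, 1.089, -0.019], TCP at [0.154, 0.606, 0.186] pointing down, gripper open.
Joint ranges: [-3, 3], [-0.9, 2.11], [0.09, 2.58], [-1.31, 4.45], [0.11, 2.69], [-2.54, 2.54]. Speed limits (rad/s): [2.39, 2.39, 3.01, 3.14, 3.14, 3.14].

### API

Orientations are given as a rotation vector (axis times angle).
In Python, from bench import ctrl gives the robot as it stands.
- The arm moves only by the tool drive_tool, never from a script. Its argument "targets" is a list of rows, each an object of numbers: "dx", "dy", "dz": the shift along the world's x, y, z in mm; "yaw": the turn about the world's z in rad. A call has 1 to 8 rows; each row is the pose to reach, as a shift and turn from the pose commanded when the call began; what a row does not reach only later rows make up. A row lasts 1/12 s, in which the tool goes at most 41.7 mm and 7.16 degrees, less where a joint would pass 70% of its speed; a pose out of reach is approached as far as the arm can. A call with a gripper value outside its range is refused whole. "hand" is the closure, from -1 (fully open) to 1 (shut), set as the call begins (left out, the last holds). The fingers move at their own pace and stop on an object; the grip force is fixed at half the most. Time passes only in rows, so rows that repeat a pose let the fingers close. It gives the time, the measured TCP pose, the force, the opening and the grip force at its end, in the units of the state.
- ctrl.read_state(): the state, without advancing time (a new reading comes with each control period).
- ctrl.camera(name): name is "scene" or "side" or "wrist"; returns a dict with "image" (420x560x3 uint8, red, green, blue), "fovy" (degrees; the focal length in pixels is half the picture's height over the tangent of half this angle, whatever the lens; pixels are square), "cx", "cy" (the principal point, pixels), "world_from_camera" (4x4, takes a point from camera to world coordinates); the wrist camera has in their place "mount" (4x4, takes a point from camera to tool coordinates, whose origin is the TCP and whose axes are the flange's). Camera axes: x right, y down, z forward; pixel columns grow to the right and rows downward; lengths in m; the calibration is good to about 2 mm. The wrist camera is an equidistant fisheye: a pixel r from the principal point sees the ray r / f radians off the axis. A picture is of the moment at which its call begins: read the wrist's pose just before it. There is no depth.
- ctrl.job_done(): hands the job in; it is judged then, once.
Trained networks look in the newest picture that a camera, given by its name, has taken for a name from the list of things; names that differ only in an ending like _2 or _b are one class to them, and where a whole thing is asked for, a point or a joint stands for the part that bears it (a point fixed in the world has none). Each returns a list of dicts, best first, with "conf" (0 to 1); they miss things now and then, are a little off and sometimes report something else, mostly with a low value. They report only what shows in the picture. A call takes as long as a camera call. They do not tell look-alikes from the thing itself.
- ctrl.spot_in(camera, name): "location" ([column, row] in pixels, amid what is visible of it).
- ctrl.regions_of(camera, name): "mask" (420x560 bool, what is visible of it) and "location" ([column, row] in pixels, amid what is visible of it).
- ctrl.place_of(camera, name): "location" ([column, row] in pixels: a listed point, or the origin of a listed thing).
The state is a dict: "t": time; "joint_pos": joint angles; "dq": joint speeds; "joint_torque": joint torques, N m; "eef_pos": TCP position; "orientation": TCP orientation; "ft_force": force on the tool from outside, world axes, zero at the start; "torque": the same for the moment, N m; "finger_gap": finger opening in m; "grasp_force": force on a finger pad.
Only numpy, scipy, OpenCV 4.12 (cv2) and the standard library are available. Lean on these libraries where they do the work, as an engineer would, in place of code of your own. Each camera call takes 0.05 s, during which the arm holds its last target. There are 200 camera calls.

## Working session

There is one attempt and no reset: what is moved stays moved. The work goes in short steps, Python scripts to look and compute and a tool call to move; the robot and the scene stay as the last step left them, time stands still between calls to the robot, and variables do not carry over. Pictures are saved under pics/ and viewed, at most 10 in all, crops included, and the job is handed in when it is done.

Besides the shell and the picture viewer there is one more tool, called after "Emit:" by a JSON object that holds its "fn" and its "kwargs", one argument or row to a line. drive_tool: Moves the arm, as the interface text tells. Its arguments: {"type":"object","properties":{"targets":{"type":"array","items":{"type":"object","properties":{"dx":{"type":"number"},"dy":{"type":"number"},"dz":{"type":"number"},"yaw":{"type":"number"}}}},"hand":{"type":"number"}},"required":["targets"]}

```bash
mkdir -p pics; cat > h.py <<'E'
import numpy as np, cv2
from bench import ctrl
def cam(n,save=None):
    c=ctrl.camera(n)
    if save: cv2.imwrite('pics/'+save,c['image'][:,:,::-1])
    return c
def ray(c,px):
    f=c['image'].shape[0]/2/np.tan(np.radians(c['fovy'])/2)
    T=np.array(c['world_from_camera']); d=np.array([(px[0]-c['cx'])/f,(px[1]-c['cy'])/f,1.])
    d=T[:3,:3]@d; return T[:3,3],d/np.linalg.norm(d)
def atz(c,px,z):
    o,d=ray(c,px); return o+d*(z-o[2])/d[2]
def tri(a,b):
    A=np.zeros((3,3));B=np.zeros(3)
    for o,d in (a,b):
        P=np.eye(3)-np.outer(d,d);A+=P;B+=P@o
    x=np.linalg.solve(A,B); return x,[np.linalg.norm(np.cross(x-o,d)) for o,d in (a,b)]
def proj(c,X):
    f=c['image'].shape[0]/2/np.tan(np.radians(c['fovy'])/2)
    T=np.linalg.inv(np.array(c['world_from_camera'])); p=T[:3,:3]@X+T[:3,3]
    return c['cx']+f*p[0]/p[2],c['cy']+f*p[1]/p[2]
E
python3 - <<'E'
from h import *
cs={n:cam(n,n+'0.png') for n in('scene','side')}
cv2.imwrite('pics/both0.png',np.vstack([cv2.resize(cs[n]['image'],(400,300)) for n in cs])[:,:,::-1])
for nm in ['press','press_rod','rod_end','lever_pivot','lever_end','wheel']:
    L={}
    for n in cs:
        r=ctrl.place_of(n,nm); print(nm,n,[(np.round(q['location'],1).tolist(),round(q['conf'],2)) for q in r[:3]])
        if r: L[n]=ray(cs[n],r[0]['location'])
    if len(L)==2: print('  ',tri(L['scene'],L['side']))
for n in ['rind_brush','wash_jar','spare_wheel','young_wheel','rinse_bowl','cheese_iron','wood_block']:
    r=ctrl.place_of('scene',n)
    if r: print(n,round(r[0]['conf'],2),atz(cs['scene'],r[0]['location'],0).round(3))
s=ctrl.read_state();print(s['eef_pos'],s['orientation'],s['ft_force'])
for n in cs: print(n,np.array(cs[n]['world_from_camera'])[:3,3])
E
```

```text
press scene [([272.9, 243.7], 0.75)]
press side [([283.2, 256.1], 0.78)]
   (array([ 0.63157759, -0.03094095,  0.00576963]), [np.float64(0.0014201747850171016), np.float64(0.0014201747850172916)])
press_rod scene [([272.4, 190.0], 0.72)]
press_rod side [([285.8, 183.8], 0.7)]
   (array([ 0.63153555, -0.02897475,  0.31491227]), [np.float64(0.0010433936816812456), np.float64(0.001043393681681154)])
rod_end scene [([274.2, 220.4], 0.74), ([273.9, 242.8], 0.31)]
rod_end side [([279.4, 225.2], 0.94)]
   (array([ 0.61915781, -0.02686724,  0.14284286]), [np.float64(0.0034119275164581422), np.float64(0.003411927516457986)])
lever_pivot scene [([275.4, 203.8], 0.88), ([274.8, 190.7], 0.65), ([340.4, 244.1], 0.3)]
lever_pivot side [([268.9, 215.7], 0.68)]
   (array([ 0.58527545, -0.03651382,  0.19256434]), [np.float64(0.004358548763766534), np.float64(0.004358548763766622)])
lever_end scene [([277.7, 180.0], 0.41)]
lever_end side [([234.8, 222.9], 0.77)]
   (array([ 0.48153827, -0.07182602,  0.19522937]), [np.float64(0.0063037359394909126), np.float64(0.006303735939491052)])
wheel scene [([250.4, 299.0], 0.97), ([270.2, 242.3], 0.67), ([303.2, 200.4], 0.59)]
wheel side [([208.6, 252.9], 0.8), ([282.4, 250.5], 0.68), ([345.6, 244.5], 0.67)]
   (array([ 0.57510608, -0.01150114, -0.12097021]), [np.float64(0.22200260445120304), np.float64(0.22200260445120343)])
rind_brush 0.97 [ 0.649 -0.188  0.   ]
wash_jar 0.96 [ 0.639 -0.268  0.   ]
spare_wheel 0.85 [0.429 0.329 0.   ]
young_wheel 0.56 [0.55 0.46 0.  ]
rinse_bowl 0.56 [ 0.417 -0.333 -0.   ]
cheese_iron 0.5 [ 0.541 -0.473 -0.   ]
wood_block 0.75 [0.541 0.192 0.   ]
[0.15386854 0.60575419 0.18637767] [3.89754584e-01 3.11731081e+00 2.78860707e-05] [0.49831121 0.61890799 0.14310527]
scene [1.44697363 0.34018657 1.36041924]
side [ 0.53511876 -1.09671531  1.15832473]
```

View pics/scene0.png

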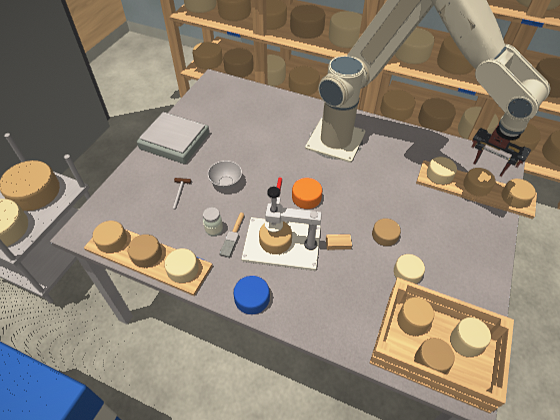

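View pics/side0.png

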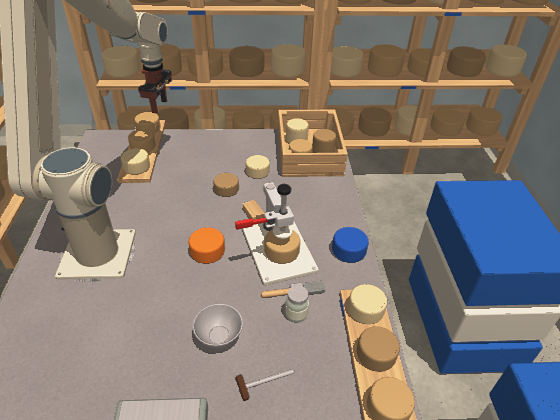

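The scene picture shows the press at about (275,235) with its knob at (273,190), the lever pointing toward the robot, and the orange look-alike at (307,192). The side picture shows the knob at (285,188) and the red lever running from (268,218) to (235,223). The knob triangulates to z = 0.315, matching the spec. Next I move above it with the hand closed.

Emit:
{"fn": "drive_tool", "kwargs": {
  "hand": 1,
  "targets": [
    {"dx":15,"dy":-20,"dz":32},
    {"dx":30,"dy":-40,"dz":64,"yaw":-0.1},
    {"dx":55,"dy":-70,"dz":80,"yaw":-0.2},
    {"dx":80,"dy":-102,"dz":90,"yaw":-0.3},
    {"dx":103,"dy":-134,"dz":100,"yaw":-0.4},
    {"dx":127,"dy":-166,"dz":110,"yaw":-0.5},
    {"dx":151,"dy":-198,"dz":120,"yaw":-0.6},
    {"dx":175,"dy":-230,"dz":130,"yaw":-0.7}
  ]
}}

```text
invalid input at $.targets[0]: expected keys dx, dy, dz, yaw
```

Emit:
{"fn": "drive_tool", "kwargs": {
  "targets": [
    {"dx":24,"dy":-32,"dz":8,"yaw":-0.05},
    {"dx":48,"dy":-64,"dz":16,"yaw":-0.1},
    {"dx":72,"dy":-96,"dz":24,"yaw":-0.15},
    {"dx":96,"dy":-128,"dz":32,"yaw":-0.2},
    {"dx":120,"dy":-160,"dz":40,"yaw":-0.25},
    {"dx":144,"dy":-192,"dz":48,"yaw":-0.3},
    {"dx":168,"dy":-224,"dz":56,"yaw":-0.35},
    {"dx":192,"dy":-256,"dz":64,"yaw":-0.35}
  ]
}}

```text
t: 1.72
eef_pos: [0.3467, 0.3481, 0.251]
orientation: [0.93, 3.0, 0.001]
ft_force: [0.6, 1.5, 0.1]
finger_gap: 0.0875
grasp_force: 0.0
```

Emit:
{"fn": "drive_tool", "kwargs": {
  "hand": 1,
  "targets": [
    {"dx":20,"dy":-26,"dz":20,"yaw":-0.09},
    {"dx":40,"dy":-54,"dz":35,"yaw":-0.18},
    {"dx":62,"dy":-84,"dz":50,"yaw":-0.27},
    {"dx":84,"dy":-114,"dz":65,"yaw":-0.36},
    {"dx":106,"dy":-144,"dz":80,"yaw":-0.45},
    {"dx":128,"dy":-174,"dz":95,"yaw":-0.54},
    {"dx":150,"dy":-204,"dz":110,"yaw":-0.63},
    {"dx":172,"dy":-234,"dz":125,"yaw":-0.7}
  ]
}}

```text
t: 2.38
eef_pos: [0.5185, 0.114, 0.3764]
orientation: [1.905, 2.497, 0.001]
ft_force: [-0.2, 0.6, 0.3]
finger_gap: 0.0379
grasp_force: 0.0
```

Emit:
{"fn": "drive_tool", "kwargs": {
  "targets": [
    {"dx":23,"dy":-29,"dz":5,"yaw":0},
    {"dx":46,"dy":-59,"dz":5,"yaw":0},
    {"dx":69,"dy":-89,"dz":5,"yaw":0},
    {"dx":91,"dy":-118,"dz":5,"yaw":0},
    {"dx":113,"dy":-146,"dz":5,"yaw":0},
    {"dx":113,"dy":-146,"dz":5,"yaw":0},
    {"dx":113,"dy":-146,"dz":5,"yaw":0}
  ]
}}

```text
t: 2.97
eef_pos: [0.6312, -0.0317, 0.3795]
orientation: [-1.902, -2.499, 0.001]
ft_force: [0.3, -0.0, 0.5]
finger_gap: 0.0004
grasp_force: 0.0
```

```bash
cat >> h.py <<'E'
from scipy.spatial.transform import Rotation as Ro
def wray(c,px,s):
    f=c['image'].shape[0]/2/np.tan(np.radians(c['fovy'])/2)
    v=np.array([px[0]-c['cx'],px[1]-c['cy']]);r=np.linalg.norm(v);th=r/f
    d=np.array([*(v/r*np.sin(th)),np.cos(th)]);M=np.array(c['mount'])
    R=Ro.from_rotvec(s['orientation']).as_matrix()
    return R@M[:3,3]+np.array(s['eef_pos']),R@M[:3,:3]@d
def watz(c,px,s,z):
    o,d=wray(c,px,s);return o+d*(z-o[2])/d[2]
E
python3 - <<'E'
from h import *
s=ctrl.read_state();c=cam('wrist','w1.png')
print(s['eef_pos'],s['ft_force'],np.array(c['mount']).round(3).tolist())
for nm,z in [('press_rod',.315),('lever_pivot',.185),('lever_end',.185),('press',0)]:
    print(nm,[(np.round(q['location'],1).tolist(),round(q['conf'],2),watz(c,q['location'],s,z).round(4).tolist()) for q in ctrl.place_of('wrist',nm)[:2]])
# red lever in scene views
for n in('scene','side'):
    k=cam(n);h=cv2.cvtColor(k['image'],cv2.COLOR_RGB2HSV)
    m=((h[...,0]<5)|(h[...,0]>174))&(h[...,1]>170)&(h[...,2]>80)
    ys,xs=np.nonzero(m);w=(abs(xs-265)<60)&(abs(ys-210)<45);P=np.c_[xs,ys][w]
    Q=np.array([atz(k,p,.188) for p in P])[:,:2];mu=Q.mean(0);u=np.linalg.svd(Q-mu)[2][0];t=(Q-mu)@u
    print(n,len(P),mu,'ang',np.arctan(u[1]/u[0]),mu+u*t.min(),mu+u*t.max())
E
```

```text
[ 0.63119632 -0.031675    0.37946766] [ 0.31039704 -0.00934678  0.45822095] [[0.001, -0.967, -0.254, 0.07], [1.0, 0.001, 0.0, 0.001], [0.0, -0.254, 0.967, -0.198], [0.0, 0.0, 0.0, 1.0]]
press_rod [([271.7, 201.4], 0.88, [0.6236, -0.0264, 0.315])]
lever_pivot [([240.0, 181.6], 0.79, [0.5844, -0.0433, 0.185]), ([282.3, 160.8], 0.27, [0.6277, -0.0049, 0.185])]
lever_end [([157.4, 182.2], 0.75, [0.4798, -0.0715, 0.185])]
press [([277.3, 161.5], 0.72, [0.6262, -0.0276, 0.0])]
scene 37 [ 0.49243721 -0.06699454] ang 0.2490378583799069 [ 0.47025774 -0.07263516] [ 0.51703047 -0.06074005]
side 197 [ 0.5189265 -0.0572258] ang 0.2693408573337288 [ 0.57413034 -0.04198686] [ 0.47683051 -0.06884635]
```

View pics/w1.png

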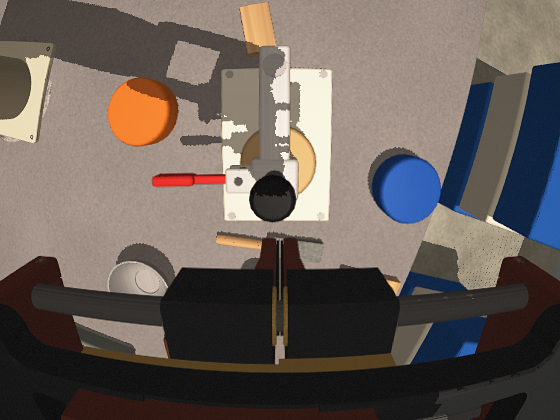

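The wrist picture shows the knob at (272,198), the red lever pointing left from (240,182) to (155,181), and the press axes lined up with the tool, so yaw is about 0.27. The rod is at about (0.628, -0.030) and the pivot at about (0.5875, -0.041). I'll descend onto the knob.

Emit:
{"fn": "drive_tool", "kwargs": {
  "targets": [
    {"dx":-3,"dy":2,"dz":-20,"yaw":0},
    {"dx":-3,"dy":2,"dz":-40,"yaw":0},
    {"dx":-3,"dy":2,"dz":-54,"yaw":0},
    {"dx":-3,"dy":2,"dz":-54,"yaw":0},
    {"dx":-3,"dy":2,"dz":-54,"yaw":0}
  ]
}}

```text
t: 3.73
eef_pos: [0.6274, -0.0277, 0.3263]
orientation: [-1.898, -2.502, 0.001]
ft_force: [0.5, 0.5, -0.3]
finger_gap: 0.0009
grasp_force: 0.0
```

Emit:
{"fn": "drive_tool", "kwargs": {
  "targets": [
    {"dx":0,"dy":0,"dz":-3,"yaw":0},
    {"dx":0,"dy":0,"dz":-6,"yaw":0},
    {"dx":0,"dy":0,"dz":-9,"yaw":0},
    {"dx":0,"dy":0,"dz":-11,"yaw":0},
    {"dx":0,"dy":0,"dz":-13,"yaw":0},
    {"dx":0,"dy":0,"dz":-15,"yaw":0},
    {"dx":0,"dy":0,"dz":-17,"yaw":0},
    {"dx":0,"dy":0,"dz":-19,"yaw":0}
  ]
}}

```text
t: 4.4
eef_pos: [0.6279, -0.0283, 0.3072]
orientation: [-1.9, -2.502, -0.0]
ft_force: [-1.2, -0.4, 0.2]
finger_gap: 0.0005
grasp_force: 0.0
```

Emit:
{"fn": "drive_tool", "kwargs": {
  "targets": [
    {"dx":0,"dy":0,"dz":-2,"yaw":0},
    {"dx":0,"dy":0,"dz":-4,"yaw":0},
    {"dx":0,"dy":0,"dz":-6,"yaw":0},
    {"dx":0,"dy":0,"dz":-8,"yaw":0},
    {"dx":0,"dy":0,"dz":-10,"yaw":0}
  ]
}}

```text
t: 4.82
eef_pos: [0.6279, -0.0283, 0.2972]
orientation: [-1.9, -2.502, 0.0]
ft_force: [0.1, -0.3, 0.2]
finger_gap: 0.0005
grasp_force: 0.0
```

No force, although the knob should have been met by now, so I look.

```bash
python3 - <<'E'
from h import *
s=ctrl.read_state();print(s['eef_pos'],s['ft_force'])
a=cam('side')['image'][120:300,180:380];b=cam('scene')['image'][120:280,190:370]
w=cam('wrist')['image']
im=np.hstack([cv2.resize(a,(400,360)),cv2.resize(b,(400,360))])
cv2.imwrite('pics/c1.png',im[:,:,::-1])
for n in('scene','side'):
  print(n,ctrl.place_of(n,'press_rod')[:1],ctrl.place_of(n,'rod_end')[:1])
E
```

```text
[ 0.62785494 -0.02826416  0.29715358] [ 0.12883122 -0.3265222   0.20723479]
scene [{'location': [272.6, 190.9], 'conf': 0.87}] [{'location': [272.7, 220.0], 'conf': 0.68}]
side [{'location': [282.5, 187.0], 'conf': 0.94}] [{'location': [281.9, 222.8], 'conf': 0.96}]
```

View pics/c1.png

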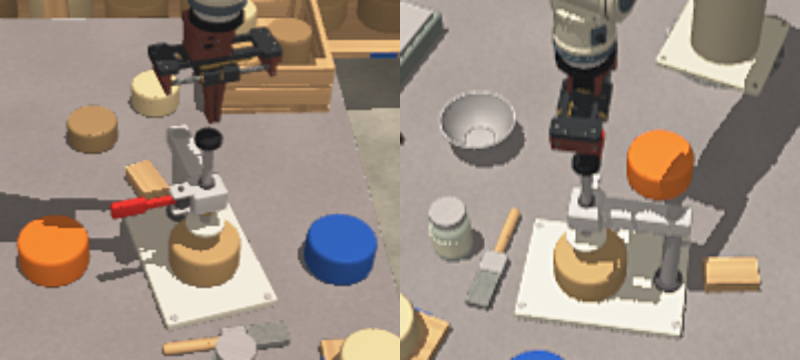

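```bash
python3 - <<'E'
from h import *
s=ctrl.read_state();X=np.array(s['eef_pos'])
S=cam('scene');D=cam('side');print(s['t'],'tcp proj',proj(S,X),proj(D,X))
print('knob .315',proj(S,np.array([.628,-.03,.315])),proj(D,np.array([.628,-.03,.315])))
print(tri(ray(S,(272.6,190.9)),ray(D,(282.5,187))))
w=[]
for k,(cx,cy) in((S,(274,187)),(D,(285,185))):
    w.append(cv2.resize(k['image'][cy-22:cy+23,cx-20:cx+20],(400,450),interpolation=cv2.INTER_NEAREST))
cv2.imwrite('pics/c2.png',np.hstack(w)[:,:,::-1])
E
```

```text
5.1667 tcp proj (np.float64(273.33145781286754), np.float64(192.60622284951174)) (np.float64(284.65525459610825), np.float64(188.4620938883506))
knob .315 (np.float64(272.7926731396706), np.float64(188.86812441654186)) (np.float64(284.9072553120757), np.float64(184.22256180831877))
(array([ 0.62340096, -0.03064327,  0.30290476]), [np.float64(0.002775207272029952), np.float64(0.0027752072720300604)])
```

View pics/c2.png

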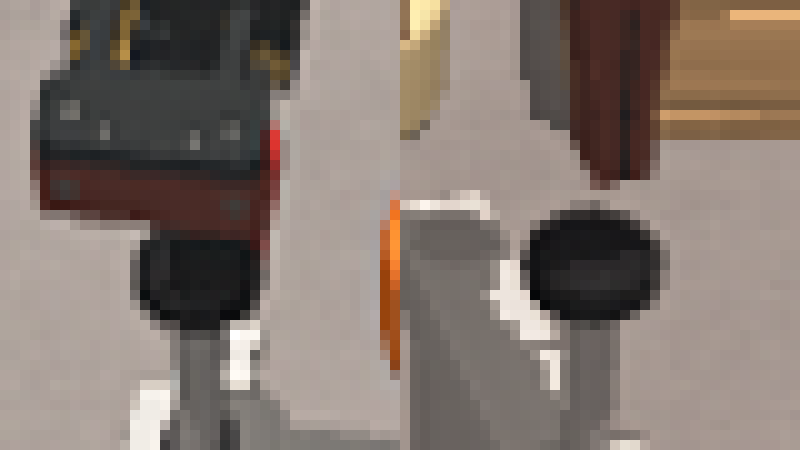

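```bash
python3 - <<'E'
from h import *
s=ctrl.read_state();c=cam('wrist');f=210/np.tan(np.radians(c['fovy'])/2);M=np.linalg.inv(np.array(c['mount']))
def wp(t):
    p=M[:3,:3]@np.array(t)+M[:3,3];r=np.hypot(p[0],p[1]);th=np.arctan2(r,p[2]);return np.round([c['cx']+f*th*p[0]/r,c['cy']+f*th*p[1]/r],1)
print(f,c['cx'],c['cy'],[wp((0,0,z)) for z in(0,-.01,-.02,-.03,-.04)],wp((.01,0,0)),wp((-.01,0,0)))
R=Ro.from_rotvec(s['orientation']).as_matrix();print(R.round(3).tolist())
D=cam('side')
for dz in (0,.01,.02,.03,.04): print(proj(D,np.array(s['eef_pos'])+[0,0,dz]))
cv2.imwrite('pics/w2.png',cv2.resize(c['image'][150:300,180:380],(800,600))[:,:,::-1])
E
```

```text
325.19226210127806 279.4434236774049 208.93421090108453 [array([278.5, 235.2]), array([278.5, 240.6]), array([278.4, 246.5]), array([278.4, 253. ]), array([278.3, 260.2])] [278.5 220.4] [278.5 249.6]
[[-0.269, 0.963, 0.0], [0.963, 0.269, -0.0], [-0.0, 0.0, -1.0]]
(np.float64(284.64563789177146), np.float64(188.46609867324756))
(np.float64(284.75978221361794), np.float64(185.83984369223063))
(np.float64(284.87503988962095), np.float64(183.1879724400592))
(np.float64(284.991427288957), np.float64(180.51010829150232))
(np.float64(285.1089611032753), np.float64(177.80586720181776))
```

View pics/w2.png

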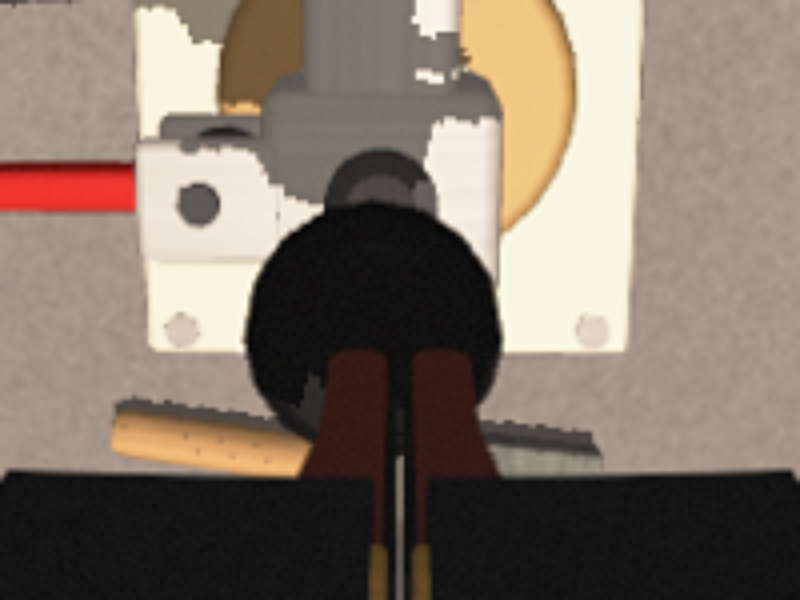

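The crops show the fingertips still about 10 mm above the knob: the tip is at side row 181, while the reported TCP projects to row 188. Closed, the fingers seem to end short of the TCP. The contact height will calibrate this, so I go on feeling downward.

Emit:
{"fn": "drive_tool", "kwargs": {
  "targets": [
    {"dx":0,"dy":0,"dz":-2,"yaw":0},
    {"dx":0,"dy":0,"dz":-4,"yaw":0},
    {"dx":0,"dy":0,"dz":-5,"yaw":0},
    {"dx":0,"dy":0,"dz":-5,"yaw":0}
  ]
}}

```text
t: 5.7
eef_pos: [0.6276, -0.0282, 0.2919]
orientation: [-1.899, -2.502, 0.001]
ft_force: [0.6, 0.1, 0.1]
finger_gap: 0.0004
grasp_force: 0.0
```

Emit:
{"fn": "drive_tool", "kwargs": {
  "targets": [
    {"dx":0,"dy":0,"dz":-2,"yaw":0},
    {"dx":0,"dy":0,"dz":-4,"yaw":0},
    {"dx":0,"dy":0,"dz":-5,"yaw":0},
    {"dx":0,"dy":0,"dz":-5,"yaw":0}
  ]
}}

```text
t: 6.03
eef_pos: [0.6277, -0.0282, 0.287]
orientation: [-1.899, -2.502, 0.001]
ft_force: [-0.5, -0.1, 0.2]
finger_gap: 0.0002
grasp_force: 0.0
```

Emit:
{"fn": "drive_tool", "kwargs": {
  "targets": [
    {"dx":0,"dy":0,"dz":-2,"yaw":0},
    {"dx":0,"dy":0,"dz":-4,"yaw":0},
    {"dx":0,"dy":0,"dz":-5,"yaw":0},
    {"dx":0,"dy":0,"dz":-5,"yaw":0}
  ]
}}

```text
t: 6.37
eef_pos: [0.6277, -0.0283, 0.282]
orientation: [-1.9, -2.502, 0.001]
ft_force: [-0.4, -0.2, -0.1]
finger_gap: 0.0003
grasp_force: 0.0
```

```bash
python3 - <<'E'
from h import *
s=ctrl.read_state()
D=cam('side');W=cam('wrist');S=cam('scene')
w=[cv2.resize(D['image'][160:220,260:310],(400,480),interpolation=cv2.INTER_NEAREST),cv2.resize(W['image'][160:280,230:330],(400,480),interpolation=cv2.INTER_NEAREST)]
cv2.imwrite('pics/c3.png',np.hstack(w)[:,:,::-1])
for n,c in(('scene',S),('side',D)): print([ (nm,ctrl.place_of(n,nm)[:1]) for nm in('press_rod','rod_end')])
print(s['t'],proj(D,np.array(s['eef_pos'])),proj(D,np.array([.628,-.03,.315])))
E
```

```text
[('press_rod', [{'location': [269.9, 192.3], 'conf': 0.76}]), ('rod_end', [{'location': [271.4, 220.8], 'conf': 0.74}])]
[('press_rod', [{'location': [283.7, 185.2], 'conf': 0.74}]), ('rod_end', [{'location': [281.2, 223.8], 'conf': 0.63}])]
6.3667 (np.float64(284.39333597020095), np.float64(192.48819786020914)) (np.float64(284.9072553120757), np.float64(184.22256180831877))
```

View pics/c3.png

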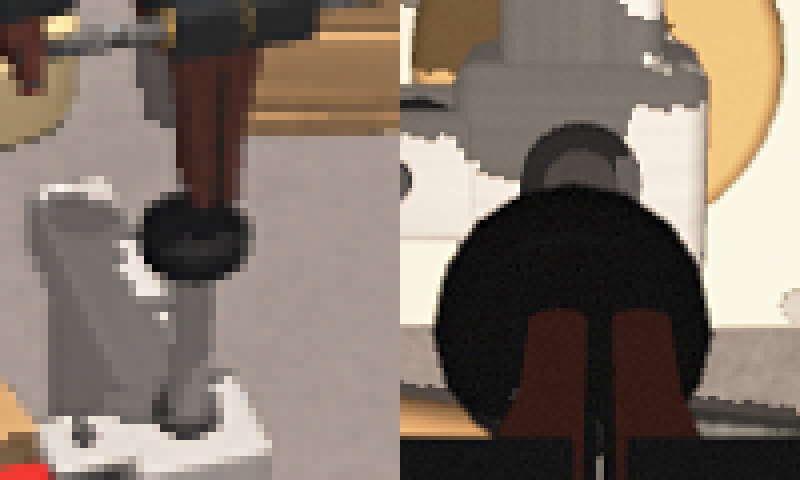

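The tips are now just above the knob top (side row 186, knob top about 187) and about 4 mm too far along +x. I'll correct that and continue.

Emit:
{"fn": "drive_tool", "kwargs": {
  "targets": [
    {"dx":-4,"dy":-1,"dz":0,"yaw":0},
    {"dx":-4,"dy":-1,"dz":-2,"yaw":0},
    {"dx":-4,"dy":-1,"dz":-4,"yaw":0},
    {"dx":-4,"dy":-1,"dz":-4,"yaw":0}
  ]
}}

```text
t: 7.05
eef_pos: [0.6235, -0.0293, 0.2779]
orientation: [-1.9, -2.502, 0.001]
ft_force: [-0.2, -0.5, 0.2]
finger_gap: 0.0009
grasp_force: 0.0
```

Emit:
{"fn": "drive_tool", "kwargs": {
  "targets": [
    {"dx":0,"dy":0,"dz":-2,"yaw":0},
    {"dx":0,"dy":0,"dz":-4,"yaw":0},
    {"dx":0,"dy":0,"dz":-4,"yaw":0}
  ]
}}

```text
t: 7.3
eef_pos: [0.6236, -0.0292, 0.2738]
orientation: [-1.899, -2.502, 0.001]
ft_force: [-0.6, 0.7, 0.1]
finger_gap: 0.0005
grasp_force: 0.0
```

Emit:
{"fn": "drive_tool", "kwargs": {
  "targets": [
    {"dx":0,"dy":0,"dz":-2,"yaw":0},
    {"dx":0,"dy":0,"dz":-4,"yaw":0},
    {"dx":0,"dy":0,"dz":-4,"yaw":0}
  ]
}}

```text
t: 7.55
eef_pos: [0.6236, -0.0292, 0.2698]
orientation: [-1.899, -2.502, 0.001]
ft_force: [-0.4, -0.0, 0.5]
finger_gap: 0.0001
grasp_force: 0.0
```

```bash
cat >> h.py <<'E'
def track():
    D=cam('side');g=D['image'].astype(int)
    dark=g.max(2)<70; r=(g[...,0]-g[...,2]>18)&(g[...,0]<110)
    s=ctrl.read_state()
    print(s['eef_pos'].round(4) if hasattr(s['eef_pos'],'round') else s['eef_pos'],np.round(s['ft_force'],1))
    for y in range(176,204): print(y,''.join('r' if r[y,x] and not dark[y,x] else ('R' if g[y,x,0]-g[y,x,2]>12 else '#') if dark[y,x] else '.' for x in range(262,308)))
E
python3 -c "
from h import *
track()"
```

```text
[ 0.6237 -0.0292  0.27  ] [-0.7  0.1  0.5]
176 ....r.............rRrrrR#rRr..................
177 ..r...............rRrrrR#rr...................
178 ..................rRRrrRRrrr..................
179 ..................rRRrrRRrr...................
180 ..................rRRrrRRrr...................
181 ..................rRRrRRRrr...................
182 ..................rRRrR#Rrr...................
183 ..................rRRrRRRRr...................
184 ..................rRRrRRRr....................
185 .................##RRrR#Rrr...................
186 ................###RRrR#RrR#..................
187 ................####RrR#RrR##.................
188 ................####Rrr#RR###.................
189 ...............######RR######.................
190 ................#############.................
191 ................#############.................
192 ................############..................
193 .................###########..................
194 ...................#######....................
195 ......................#.......................
196 ..............................................
197 ..............................................
198 ..............................................
199 ..............................................
200 ..............................................
201 ..............................................
202 ..............................................
203 ..............................................
```

```bash
python3 - <<'E'
import cv2,numpy as np
from h import *
def show(g,y0,y1,x0,x1):
    for y in range(y0,y1): print(y,''.join('#' if g[y,x].max()<60 else '.' for x in range(x0,x1)))
for f in('side0.png',):
    show(cv2.imread('pics/'+f),178,198,262,308)
print('scene0');show(cv2.imread('pics/scene0.png'),180,204,255,295)
print('scene now');show(cam('scene')['image'],180,204,255,295)
k={'image':np.zeros((420,560,3))}
S=cam('scene');D=cam('side')
for c in(S,D):
  for z in(.315,.30,.293,.28):print(z,np.round(proj(c,np.array([.628,-.03,z])),1))
  # knob rim circle extents
  for z,r in((.315,.017),(.304,.021),(.293,.017)):
    P=np.array([proj(c,np.array([.628+r*np.cos(a),-.03+r*np.sin(a),z])) for a in np.linspace(0,6.28,60)]);print('rim',z,P.min(0).round(1),P.max(0).round(1))
E
```

```text
178 ..............................................
179 ..............................................
180 ..............................................
181 ..............................................
182 ..............................................
183 ..............................................
184 ....................###.......................
185 ..................########....................
186 ................###########...................
187 ................############..................
188 ................#############.................
189 ...............##############.................
190 ................############..................
191 ................#############.................
192 ................############..................
193 .................###########..................
194 ...................#######....................
195 ..............................................
196 ..............................................
197 ..............................................
scene0
180 ........................................
181 ........................
[... 1778 characters left out ...]
...
197 .................####...................
198 ........................................
199 ........................................
200 ........................................
201 ........................................
202 ........................................
203 ........................................
0.315 [272.8 188.9]
0.3 [272.8 191.9]
0.293 [272.8 193.4]
0.28 [272.9 196. ]
rim 0.315 [267.4 184.8] [278.2 193. ]
rim 0.304 [266.2 186.1] [279.4 196.2]
rim 0.293 [267.5 189.3] [278.1 197.5]
0.315 [284.9 184.2]
0.3 [284.7 188.2]
0.293 [284.7 190. ]
0.28 [284.5 193.4]
rim 0.315 [279.2 180.7] [290.7 187.8]
rim 0.304 [277.7 182.8] [291.8 191.6]
rim 0.293 [279.  186.5] [290.3 193.6]
```

```bash
python3 - <<'E'
from h import *
S=cam('scene');D=cam('side');s=ctrl.read_state()
g=S['image'].astype(int)
for y in range(184,200): print(y,' '.join('%3d,%3d'%(g[y,x,0],g[y,x,2]) for x in range(264,282)))
for x in(270,273,276): print(tri(ray(S,(x,192.8)),ray(D,(284.5,189))))
X=np.array(s['eef_pos']);print(proj(S,X),proj(D,X))
E
```

```text
184 103, 99  55, 58  59, 62  63, 66  63, 65  66, 68  67, 69  64, 67  60, 60 103, 98  55, 55  64, 67  65, 68  62, 64  62, 65  58, 63  50, 46 119, 68
185  36, 41  42, 47  41, 45  52, 54  52, 55  61, 63  61, 63  56, 60  61, 62 124,118  53, 56  63, 67  65, 69  69, 70  65, 67  50, 55  53, 42 149,101
186  41, 38  37, 40  36, 39  36, 38  28, 37  30, 35  30, 36  33, 41  33, 40  35, 40  42, 47  49, 53  52, 57  56, 58  56, 59  30, 36  58, 45 172,135
187  63, 38  59, 40  59, 40  58, 39  54, 38  54, 38  48, 39  49, 39  48, 38  40, 38  35, 38  35, 37  33, 35  31, 39  28, 34  23, 27  63, 49 179,151
188  74, 37  77, 39  75, 38  75, 38  76, 38  76, 38  70, 39  69, 37  69, 38  64, 40  58, 40  60, 40  59, 38  56, 39  53, 37  47, 28  77, 57 195,177
189  72, 38  74, 38  72, 37  72, 38  73, 40  73, 38  73, 38  73, 38  74, 39  74, 37  74, 37  76, 38  73, 40  73, 41  75, 39  72, 31  82, 58 193,176
190  67, 32  68, 34  69, 34  71, 37  73, 37  72, 39  74, 39  74, 39  74, 39  73, 38  73, 39  73, 39  68, 45  63, 53  65, 52  69, 32  79, 56 190,173
191  74, 42  76, 44  79, 46  68, 31  72, 35  75, 38  75, 40  76,
[... 1058 characters left out ...]
8, 72  69, 66 122,113 255,255 255,244 221,205 153,141 178,160
199 177,158 177,159 174,158 177,158 178,160 182,162 183,163 130,119 100, 94 111,105 109,102  95, 90 109,102 255,242 214,195 102, 96 135,122 179,162
(array([ 0.62989011, -0.03613427,  0.29891948]), [np.float64(0.003671785410585662), np.float64(0.0036717854105858235)])
(array([ 0.62769697, -0.0293019 ,  0.29609381]), [np.float64(0.00028285011372995055), np.float64(0.00028285011373003187)])
(array([ 0.62551831, -0.02244929,  0.29329287]), [np.float64(0.0031146559516509235), np.float64(0.0031146559516509256)])
(np.float64(273.5881108323301), np.float64(197.033537656714)) (np.float64(283.05147676658936), np.float64(195.65738256500546))
```

```bash
python3 - <<'E'
from h import *
S=cam('scene');D=cam('side');s=ctrl.read_state();W=cam('wrist')
print('S',S['cx'],S['cy'],S['fovy'],'D',D['cx'],D['cy'],D['fovy'])
print(tri(ray(S,(273.8,192.3)),ray(D,(284,189.5))))
a=ray(S,(273.8,192.3));b=ray(D,(284,189.5))
s2=dict(s);s2['eef_pos']=np.array([.6278,-.0282,.2971])
w=wray(W,(273,230),s2)
print('S-W',tri(a,w),'D-W',tri(b,w))
g=W['image']
bl=((g.max(2)<45)).astype(np.uint8)
for y in range(170,262,4): print(y,''.join('r' if int(g[y,x,0])-int(g[y,x,2])>15 and g[y,x,0]<110 else '#' if bl[y,x] else '.' for x in range(225,335,2)))
E
```

```text
S 279.39186744888787 203.09261091999846 51.34966173327953 D 274.32076727887227 210.62190026681628 49.064712482135455
(array([ 0.62522793, -0.02864908,  0.29474279]), [np.float64(0.001053619065880486), np.float64(0.0010536190658805692)])
S-W (array([ 0.62367965, -0.02767256,  0.29402754]), [np.float64(0.000881981473302075), np.float64(0.0008819814733020637)]) D-W (array([ 0.62497383, -0.0272425 ,  0.29268622]), [np.float64(0.001235906272843027), np.float64(0.0012359062728429953)])
170 .....r.................................................
174 .....r.................................................
178 .....rrr.r.............................................
182 .......................................................
186 .......................................................
190 .r.....................................................
194 ...........................###.........................
198 ......................#...##....#......................
202 ...............................###.....................
206 ....................#.#................................
210 ....................#.#................................
214 ....................###############....................
218 ..................####################.................
222 ...............#########################...............
226 .............#############################.............
230 ............###############################............
234 ...........#################################...........
238 ...........#########rrrrrr####rrrrrr#########..........
242 ..........#########rrrrrrr###rrrrrrrr########..........
246 .........r########rrrrrrrr###rrrrrrrr########..........
250 .........#########rrrrrrrr###rrrrrrrr#########.........
254 .........r########rrrrrrrr###rrrrrrrrr########.........
258 ..........#######rrrrrrrrr###rrrrrrrrr#######..........
```

All three cameras agree: the knob's centre is at z ≈ 0.294, so its top is at about 0.304, and it lies right under the tip. Contact is close, so I keep feeling down.

Emit:
{"fn": "drive_tool", "kwargs": {
  "targets": [
    {"dx":0,"dy":0,"dz":-2,"yaw":0},
    {"dx":0,"dy":0,"dz":-4,"yaw":0},
    {"dx":0,"dy":0,"dz":-4,"yaw":0}
  ]
}}

```text
t: 8.25
eef_pos: [0.6241, -0.0292, 0.2665]
orientation: [1.899, 2.502, 0.001]
ft_force: [0.9, 0.5, 1.8]
finger_gap: 0.0005
grasp_force: 0.8
```

Emit:
{"fn": "drive_tool", "kwargs": {
  "targets": [
    {"dx":0,"dy":0,"dz":-2,"yaw":0},
    {"dx":0,"dy":0,"dz":-4,"yaw":0},
    {"dx":0,"dy":0,"dz":-4,"yaw":0}
  ]
}}

```text
t: 8.5
eef_pos: [0.6241, -0.0293, 0.2625]
orientation: [1.899, 2.502, 0.001]
ft_force: [-0.1, 0.3, 1.4]
finger_gap: 0.0007
grasp_force: 1.1
```

```bash
python3 -c "
from h import *
track()"
```

```text
[ 0.6241 -0.0293  0.2625] [-0.4 -0.2  2.6]
176 rr..r.............rRrrrR#rrrr.................
177 rrr...............rRrrrR#rrr..................
178 ..................rRrrrR#rRr..................
179 ..................rRrrrR#rrr..................
180 ...................RRrrRRrrr..................
181 ...................RRrrRRrr...................
182 ...................RRrrRRrr...................
183 ...................RRrrRRRr...................
184 ..................rRRrR#RRr...................
185 ..................rRRrRRRrr...................
186 ..................RRRrrRRrr...................
187 .................##RRrRRRrR...................
188 ................###RRrR#RrR#..................
189 ...............#####RrR#RrR##.................
190 ...............#####Rrr#RR###.................
191 ...............######R#######.................
192 ................#############.................
193 ................############..................
194 .................###########..................
195 .................##########...................
196 ...................######.....................
197 ..............................................
198 ..............................................
199 ..............................................
200 ..............................................
201 ..............................................
202 ..............................................
203 ..............................................
```

Emit:
{"fn": "drive_tool", "kwargs": {
  "targets": [
    {"dx":0,"dy":0,"dz":-1,"yaw":0},
    {"dx":0,"dy":0,"dz":-2,"yaw":0},
    {"dx":0,"dy":0,"dz":-3,"yaw":0},
    {"dx":0,"dy":0,"dz":-4,"yaw":0}
  ]
}}

```text
t: 8.88
eef_pos: [0.6241, -0.0293, 0.2587]
orientation: [1.899, 2.502, 0.001]
ft_force: [0.7, -0.0, 5.4]
finger_gap: 0.0006
grasp_force: 2.5
```

Emit:
{"fn": "drive_tool", "kwargs": {
  "targets": [
    {"dx":0,"dy":0,"dz":-1,"yaw":0},
    {"dx":0,"dy":0,"dz":-2,"yaw":0},
    {"dx":0,"dy":0,"dz":-3,"yaw":0},
    {"dx":0,"dy":0,"dz":-4,"yaw":0}
  ]
}}

```text
t: 9.22
eef_pos: [0.6241, -0.0293, 0.2547]
orientation: [1.899, 2.502, 0.001]
ft_force: [0.1, 0.4, 6.0]
finger_gap: 0.0004
grasp_force: 2.5
```

Emit:
{"fn": "drive_tool", "kwargs": {
  "targets": [
    {"dx":0,"dy":0,"dz":-1,"yaw":0},
    {"dx":0,"dy":0,"dz":-2,"yaw":0},
    {"dx":0,"dy":0,"dz":-3,"yaw":0}
  ]
}}

```text
t: 9.47
eef_pos: [0.6241, -0.0293, 0.2517]
orientation: [1.899, 2.502, 0.001]
ft_force: [-0.6, -0.3, 3.6]
finger_gap: 0.0007
grasp_force: 2.5
```

Emit:
{"fn": "drive_tool", "kwargs": {
  "targets": [
    {"dx":0,"dy":0,"dz":-1,"yaw":0},
    {"dx":0,"dy":0,"dz":-2,"yaw":0},
    {"dx":0,"dy":0,"dz":-3,"yaw":0}
  ]
}}

```text
t: 9.72
eef_pos: [0.6241, -0.0293, 0.2487]
orientation: [1.899, 2.502, 0.001]
ft_force: [-0.4, -0.2, 4.9]
finger_gap: 0.0007
grasp_force: 2.5
```

Grasp force is a quiet proxy here, at 2.5 while sliding.

Emit:
{"fn": "drive_tool", "kwargs": {
  "targets": [
    {"dx":0,"dy":0,"dz":-1,"yaw":0},
    {"dx":0,"dy":0,"dz":-2,"yaw":0},
    {"dx":0,"dy":0,"dz":-3,"yaw":0}
  ]
}}

```text
t: 9.97
eef_pos: [0.6241, -0.0293, 0.2457]
orientation: [1.899, 2.502, 0.001]
ft_force: [-0.3, 0.3, 4.7]
finger_gap: 0.0002
grasp_force: 2.5
```

Emit:
{"fn": "drive_tool", "kwargs": {
  "targets": [
    {"dx":0,"dy":0,"dz":-1,"yaw":0},
    {"dx":0,"dy":0,"dz":-2,"yaw":0}
  ]
}}

```text
t: 10.13
eef_pos: [0.6241, -0.0293, 0.2437]
orientation: [1.899, 2.502, 0.001]
ft_force: [0.5, 0.3, 5.8]
finger_gap: 0.0004
grasp_force: 2.5
```

Emit:
{"fn": "drive_tool", "kwargs": {
  "targets": [
    {"dx":0,"dy":0,"dz":-1,"yaw":0},
    {"dx":0,"dy":0,"dz":-2,"yaw":0},
    {"dx":0,"dy":0,"dz":-3,"yaw":0}
  ]
}}

```text
t: 10.38
eef_pos: [0.6242, -0.0293, 0.2407]
orientation: [1.899, 2.502, 0.001]
ft_force: [0.1, 0.8, 4.6]
finger_gap: 0.0005
grasp_force: 2.5
```

Emit:
{"fn": "drive_tool", "kwargs": {
  "targets": [
    {"dx":0,"dy":0,"dz":-1,"yaw":0},
    {"dx":0,"dy":0,"dz":-2,"yaw":0}
  ]
}}

```text
t: 10.55
eef_pos: [0.6241, -0.0293, 0.2387]
orientation: [1.899, 2.502, 0.001]
ft_force: [-0.6, -0.3, 5.2]
finger_gap: 0.0002
grasp_force: 2.5
```

Emit:
{"fn": "drive_tool", "kwargs": {
  "targets": [
    {"dx":0,"dy":0,"dz":-1,"yaw":0},
    {"dx":0,"dy":0,"dz":-2,"yaw":0},
    {"dx":0,"dy":0,"dz":-3,"yaw":0}
  ]
}}

```text
t: 10.8
eef_pos: [0.6241, -0.0293, 0.2356]
orientation: [1.899, 2.502, 0.001]
ft_force: [-0.3, -0.1, 3.6]
finger_gap: 0.0003
grasp_force: 2.5
```

Emit:
{"fn": "drive_tool", "kwargs": {
  "targets": [
    {"dx":0,"dy":0,"dz":-1,"yaw":0},
    {"dx":0,"dy":0,"dz":-2,"yaw":0}
  ]
}}

```text
t: 10.97
eef_pos: [0.6241, -0.0293, 0.2337]
orientation: [1.899, 2.502, 0.001]
ft_force: [-1.0, 0.2, 5.2]
finger_gap: 0.0007
grasp_force: 3.1
```

Emit:
{"fn": "drive_tool", "kwargs": {
  "targets": [
    {"dx":0,"dy":0,"dz":-0.5,"yaw":0},
    {"dx":0,"dy":0,"dz":-1,"yaw":0}
  ]
}}

```text
t: 11.13
eef_pos: [0.6241, -0.0293, 0.2329]
orientation: [1.899, 2.502, 0.001]
ft_force: [0.0, -0.0, 7.7]
finger_gap: 0.0004
grasp_force: 3.8
```

Emit:
{"fn": "drive_tool", "kwargs": {
  "targets": [
    {"dx":0,"dy":0,"dz":-0.5,"yaw":0},
    {"dx":0,"dy":0,"dz":-1,"yaw":0}
  ]
}}

```text
t: 11.3
eef_pos: [0.6242, -0.0293, 0.2322]
orientation: [1.899, 2.501, 0.001]
ft_force: [-1.9, 0.7, 9.1]
finger_gap: 0.0008
grasp_force: 4.5
```

Emit:
{"fn": "drive_tool", "kwargs": {
  "targets": [
    {"dx":0,"dy":0,"dz":-0.6,"yaw":0},
    {"dx":0,"dy":0,"dz":-1.2,"yaw":0},
    {"dx":0,"dy":0,"dz":-1.8,"yaw":0},
    {"dx":0,"dy":0,"dz":-1.8,"yaw":0}
  ]
}}

```text
t: 11.63
eef_pos: [0.6242, -0.0293, 0.2307]
orientation: [1.899, 2.501, 0.001]
ft_force: [-3.0, 0.1, 10.5]
finger_gap: 0.0005
grasp_force: 5.0
```

Emit:
{"fn": "drive_tool", "kwargs": {
  "targets": [
    {"dx":0,"dy":0,"dz":-0.4,"yaw":0},
    {"dx":0,"dy":0,"dz":-0.8,"yaw":0}
  ]
}}

```text
t: 11.8
eef_pos: [0.6242, -0.0293, 0.2303]
orientation: [1.899, 2.501, 0.001]
ft_force: [-3.5, 0.3, 12.6]
finger_gap: 0.0002
grasp_force: 6.4
```

Emit:
{"fn": "drive_tool", "kwargs": {
  "targets": [
    {"dx":0,"dy":0,"dz":0,"yaw":0},
    {"dx":0,"dy":0,"dz":0,"yaw":0},
    {"dx":0,"dy":0,"dz":0,"yaw":0},
    {"dx":0,"dy":0,"dz":0,"yaw":0},
    {"dx":0,"dy":0,"dz":0,"yaw":0}
  ]
}}

```text
t: 12.22
eef_pos: [0.6242, -0.0293, 0.2303]
orientation: [1.899, 2.501, 0.001]
ft_force: [-2.5, -0.6, 11.8]
finger_gap: 0.0005
grasp_force: 5.8
```

The foot now bears on the wheel with about 8 N: 4.0 mm of spring, and 12.6 N total less 5 N of sliding friction. It was held over 0.4 s. I lift off and go to the lever's -y side.

Emit:
{"fn": "drive_tool", "kwargs": {
  "targets": [
    {"dx":0,"dy":0,"dz":5,"yaw":0},
    {"dx":0,"dy":0,"dz":25,"yaw":0},
    {"dx":0,"dy":0,"dz":55,"yaw":0},
    {"dx":-10,"dy":-6,"dz":72,"yaw":0},
    {"dx":-40,"dy":-22,"dz":72,"yaw":0},
    {"dx":-70,"dy":-40,"dz":72,"yaw":0},
    {"dx":-100,"dy":-56,"dz":72,"yaw":0},
    {"dx":-120,"dy":-66,"dz":72,"yaw":0}
  ]
}}

```text
t: 12.88
eef_pos: [0.501, -0.096, 0.3001]
orientation: [-1.899, -2.501, 0.002]
ft_force: [-0.2, -1.2, 0.1]
finger_gap: 0.0003
grasp_force: 0.0
```

Emit:
{"fn": "drive_tool", "kwargs": {
  "targets": [
    {"dx":0,"dy":0,"dz":-30,"yaw":0},
    {"dx":0,"dy":0,"dz":-60,"yaw":0},
    {"dx":0,"dy":0,"dz":-90,"yaw":0},
    {"dx":0,"dy":0,"dz":-120,"yaw":0},
    {"dx":0,"dy":0,"dz":-120,"yaw":0},
    {"dx":0,"dy":0,"dz":-120,"yaw":0}
  ]
}}

```text
t: 13.38
eef_pos: [0.5026, -0.095, 0.1797]
orientation: [-1.898, -2.499, 0.003]
ft_force: [0.7, 0.6, 0.8]
finger_gap: 0.0004
grasp_force: 0.0
```

```bash
python3 - <<'E'
from h import *
s=ctrl.read_state();print(s['eef_pos'],s['ft_force'])
W=cam('wrist');D=cam('side');S=cam('scene')
im=np.hstack([cv2.resize(D['image'][150:270,210:330],(400,400),interpolation=cv2.INTER_NEAREST),cv2.resize(W['image'][110:290,160:340],(400,400))])
cv2.imwrite('pics/c4.png',im[:,:,::-1])
for n,c in(('scene',S),('side',D)): print(n,ctrl.place_of(n,'press_rod')[:1],ctrl.place_of(n,'lever_end')[:1])
print(watz(W,(279,235),s,.185),proj(D,s['eef_pos']))
for nm in('lever_end','lever_pivot','press_rod'):
    q=ctrl.place_of('wrist',nm)[:1]
    if q: print(nm,q[0]['location'],q[0]['conf'],watz(W,q[0]['location'],s,.185 if nm!='press_rod' else .262))
E
```

```text
[ 0.50258568 -0.09498528  0.1796987 ] [0.66561842 0.59043295 0.84680551]
scene [{'location': [270.3, 198.5], 'conf': 0.62}] [{'location': [281.5, 184.0], 'conf': 0.64}]
side [{'location': [281.9, 195.0], 'conf': 0.95}] [{'location': [233.5, 223.5], 'conf': 0.72}]
[ 0.50236969 -0.0929799   0.185     ] (np.float64(243.41036587561993), np.float64(233.04865235964988))
lever_end [246.2, 189.5] 0.83 [ 0.47536232 -0.07031361  0.185     ]
lever_pivot [423.5, 190.9] 0.7 [ 0.58454115 -0.03983202  0.185     ]
press_rod [557.5, 228.7] 0.56 [ 0.63110885 -0.02914263  0.262     ]
```

View pics/c4.png

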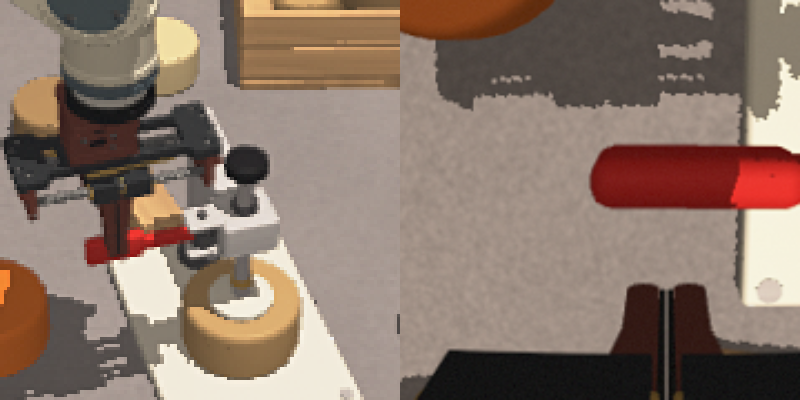

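The picture shows the foot resting on the wheel and the fingertip in front of (to -y of) the red lever, with free space around it. Pivot ≈ (0.5845, -0.0398). I compute the arc waypoints.

```bash
python3 - <<'E'
from h import *
ex=np.array([.963,.269]);ey=np.array([-.269,.963]);p=np.array([.5845,-.0398]);e0=np.array([.5026,-.0950])
for a in np.arange(-.1,1.75,.1):
    L=-np.cos(a)*ex+np.sin(a)*ey;n=np.sin(a)*ex+np.cos(a)*ey
    d=.007+.010*(abs(np.sin(a))+abs(np.cos(a)))
    print(round(a,2),((p+.092*L-d*n-e0)*1000).round(0))
E
```

```text
-0.1 [3. 5.]
0.0 [-2. 14.]
0.1 [-6. 22.]
0.2 [-8. 30.]
0.3 [-11.  38.]
0.4 [-12.  47.]
0.5 [-12.  56.]
0.6 [-12.  65.]
0.7 [-11.  74.]
0.8 [-8. 83.]
0.9 [-5. 92.]
1.0 [ -1. 101.]
1.1 [  5. 109.]
1.2 [ 11. 117.]
1.3 [ 18. 124.]
1.4 [ 26. 130.]
1.5 [ 34. 136.]
1.6 [ 43. 140.]
1.7 [ 51. 144.]
```

Emit:
{"fn": "drive_tool", "kwargs": {
  "targets": [
    {"dx":0,"dy":0,"dz":-12,"yaw":0},
    {"dx":0,"dy":0,"dz":-25,"yaw":0},
    {"dx":0,"dy":0,"dz":-25,"yaw":0}
  ]
}}

```text
t: 14.13
eef_pos: [0.5025, -0.095, 0.1541]
orientation: [-1.898, -2.5, 0.002]
ft_force: [0.5, -1.2, -0.6]
finger_gap: 0.0006
grasp_force: 0.0
```

Emit:
{"fn": "drive_tool", "kwargs": {
  "targets": [
    {"dx":2,"dy":4,"dz":0,"yaw":0},
    {"dx":0,"dy":9,"dz":0,"yaw":0},
    {"dx":-2,"dy":13,"dz":0,"yaw":0},
    {"dx":-4,"dy":17,"dz":0,"yaw":0},
    {"dx":-5,"dy":20,"dz":0,"yaw":0},
    {"dx":-6,"dy":23,"dz":0,"yaw":0},
    {"dx":-7,"dy":26,"dz":0,"yaw":0},
    {"dx":-8,"dy":30,"dz":0,"yaw":0}
  ]
}}

```text
t: 14.8
eef_pos: [0.4974, -0.0658, 0.1566]
orientation: [1.897, 2.499, 0.001]
ft_force: [5.6, -5.3, -0.5]
finger_gap: 0.0006
grasp_force: 3.1
```

```bash
python3 - <<'E'
from h import *
s=ctrl.read_state();print(s['eef_pos'],s['ft_force'])
W=cam('wrist');S=cam('scene');D=cam('side')
for nm in('lever_end','lever_pivot'):
    q=ctrl.place_of('wrist',nm)[:1]
    if q: print(nm,q[0]['location'],q[0]['conf'],watz(W,q[0]['location'],s,.188))
for n in('scene','side'):print(n,ctrl.place_of(n,'lever_end')[:1])
im=np.hstack([cv2.resize(D['image'][170:260,220:310],(400,400),interpolation=cv2.INTER_NEAREST),cv2.resize(W['image'][140:290,200:350],(400,400))])
cv2.imwrite('pics/c5.png',im[:,:,::-1])
E
```

```text
[ 0.49744212 -0.06580032  0.15657327] [ 5.57059624 -5.34613171 -0.52941429]
lever_pivot [427.8, 245.2] 0.97 [ 0.58166801 -0.03852551  0.188     ]
scene [{'location': [286.0, 184.5], 'conf': 0.56}]
side [{'location': [234.6, 217.9], 'conf': 0.52}]
```

View pics/c5.png

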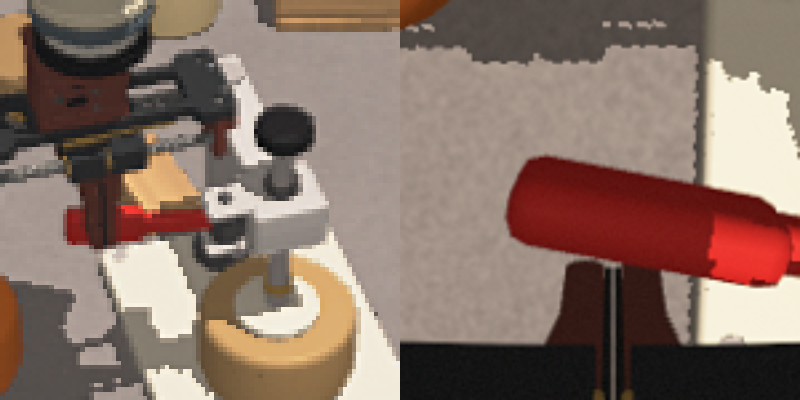

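The picture shows the lever swung about 0.2 rad with the finger's right front corner on the paddle. I replan so that this corner keeps a constant radius and doesn't rub.

```bash
python3 - <<'E'
from h import *
ex=np.array([.963,.269]);ey=np.array([-.269,.963]);p=np.array([.5845,-.0398]);e0=np.array([.4946,-.0650])
for a in np.arange(.2,1.75,.1):
    L=-np.cos(a)*ex+np.sin(a)*ey;n=np.sin(a)*ex+np.cos(a)*ey
    print(round(a,2),((p+.083*L-.007*n-.01*ex-.01*ey-e0)*1000).round(1))
E
```

```text
0.2 [ 0.7 -0.1]
0.3 [-0.2  8.2]
0.4 [-0.2 16.5]
0.5 [ 0.5 24.8]
0.6 [ 2.1 33. ]
0.7 [ 4.5 40.9]
0.8 [ 7.7 48.6]
0.9 [11.7 55.9]
1.0 [16.3 62.8]
1.1 [21.7 69.3]
1.2 [27.6 75.1]
1.3 [34.1 80.3]
1.4 [41.  84.8]
1.5 [48.4 88.7]
1.6 [56.2 91.7]
1.7 [64.2 94. ]
```

Emit:
{"fn": "drive_tool", "kwargs": {
  "targets": [
    {"dx":1,"dy":4,"dz":0,"yaw":0},
    {"dx":0,"dy":8,"dz":0,"yaw":0},
    {"dx":0,"dy":12,"dz":0,"yaw":0},
    {"dx":0,"dy":16,"dz":0,"yaw":0},
    {"dx":0,"dy":20,"dz":0,"yaw":0},
    {"dx":0,"dy":25,"dz":0,"yaw":0}
  ]
}}

```text
t: 15.65
eef_pos: [0.4967, -0.0421, 0.1565]
orientation: [1.897, 2.5, -0.003]
ft_force: [3.6, -13.1, 0.6]
finger_gap: 0.0002
grasp_force: 6.3
```

Emit:
{"fn": "drive_tool", "kwargs": {
  "targets": [
    {"dx":1,"dy":4,"dz":0,"yaw":0},
    {"dx":2,"dy":8,"dz":0,"yaw":0},
    {"dx":3,"dy":12,"dz":0,"yaw":0},
    {"dx":4.5,"dy":16,"dz":0,"yaw":0}
  ]
}}

```text
t: 15.98
eef_pos: [0.5002, -0.0265, 0.1563]
orientation: [1.897, 2.501, -0.005]
ft_force: [-1.6, -14.8, 4.7]
finger_gap: 0.0002
grasp_force: 7.3
```

Emit:
{"fn": "drive_tool", "kwargs": {
  "targets": [
    {"dx":1.5,"dy":4,"dz":0,"yaw":0},
    {"dx":3,"dy":8,"dz":0,"yaw":0},
    {"dx":5,"dy":12,"dz":0,"yaw":0},
    {"dx":7,"dy":15,"dz":0,"yaw":0}
  ]
}}

```text
t: 16.32
eef_pos: [0.5068, -0.0116, 0.1562]
orientation: [1.897, 2.502, -0.007]
ft_force: [-3.2, -15.0, 4.9]
finger_gap: 0.0003
grasp_force: 7.0
```

Emit:
{"fn": "drive_tool", "kwargs": {
  "targets": [
    {"dx":2.5,"dy":3.5,"dz":0,"yaw":0},
    {"dx":5,"dy":7,"dz":0,"yaw":0},
    {"dx":7.5,"dy":10,"dz":0,"yaw":0},
    {"dx":10,"dy":13.5,"dz":0,"yaw":0},
    {"dx":13,"dy":16.5,"dz":0,"yaw":0},
    {"dx":16,"dy":19,"dz":0,"yaw":0}
  ]
}}

```text
t: 16.82
eef_pos: [0.522, 0.0081, 0.156]
orientation: [-1.899, -2.502, 0.006]
ft_force: [-4.9, -10.8, 5.5]
finger_gap: 0.0004
grasp_force: 4.7
```

Emit:
{"fn": "drive_tool", "kwargs": {
  "targets": [
    {"dx":3,"dy":3,"dz":0,"yaw":0},
    {"dx":6.5,"dy":5.5,"dz":0,"yaw":0},
    {"dx":10,"dy":8,"dz":0,"yaw":0},
    {"dx":13.5,"dy":10,"dz":0,"yaw":0},
    {"dx":17,"dy":12,"dz":0,"yaw":0},
    {"dx":21,"dy":13.5,"dz":0,"yaw":0}
  ]
}}

```text
t: 17.32
eef_pos: [0.5434, 0.0234, 0.1556]
orientation: [-1.899, -2.501, 0.002]
ft_force: [-1.4, -0.4, 1.8]
finger_gap: 0.0005
grasp_force: 0.9
```

Emit:
{"fn": "drive_tool", "kwargs": {
  "targets": [
    {"dx":3.5,"dy":1.5,"dz":0,"yaw":0},
    {"dx":7,"dy":3,"dz":0,"yaw":0},
    {"dx":7,"dy":3,"dz":0,"yaw":0},
    {"dx":7,"dy":3,"dz":0,"yaw":0}
  ]
}}

```text
t: 17.65
eef_pos: [0.5516, 0.0265, 0.1557]
orientation: [1.899, 2.502, 0.0]
ft_force: [0.1, -0.2, 0.2]
finger_gap: 0.0005
grasp_force: 0.0
```

```bash
python3 - <<'E'
from h import *
s=ctrl.read_state();print(s['eef_pos'],s['ft_force'],s['grasp_force'])
W=cam('wrist');ex=np.array([.963,.269]);ey=np.array([-.269,.963]);p=np.array([.5845,-.0398])
g=cv2.cvtColor(W['image'],cv2.COLOR_RGB2HSV);m=((g[...,0]<5)|(g[...,0]>174))&(g[...,1]>190)&(g[...,2]>60)
ys,xs=np.nonzero(m);print(len(xs))
Q=np.array([watz(W,q,s,.195)[:2]-p for q in zip(xs,ys)]);Q=np.c_[Q@ex,Q@ey]
Q=Q[(np.hypot(*Q.T)<.125)]
r=np.hypot(*Q.T);o=Q[(r>.06)];print(len(o),o.mean(0),'ang',np.arctan2(o.mean(0)[1],-o.mean(0)[0]))
E
```

```text
[0.55164903 0.02654145 0.1556761 ] [ 0.12128943 -0.19200619  0.19921044] 0.0
2571
2571 [0.01439772 0.09011203] ang 1.729232915729365
```

The lever lies shut (measured 1.73 rad) and contact is free. I back away and rise.

Emit:
{"fn": "drive_tool", "kwargs": {
  "targets": [
    {"dx":-15,"dy":-4,"dz":0,"yaw":0},
    {"dx":-30,"dy":-8,"dz":0,"yaw":0},
    {"dx":-45,"dy":-12,"dz":10,"yaw":0},
    {"dx":-55,"dy":-10,"dz":40,"yaw":0},
    {"dx":-60,"dy":0,"dz":75,"yaw":0},
    {"dx":-60,"dy":10,"dz":110,"yaw":0},
    {"dx":-60,"dy":20,"dz":140,"yaw":0},
    {"dx":-60,"dy":20,"dz":140,"yaw":0}
  ]
}}

```text
t: 18.37
eef_pos: [0.4946, 0.0477, 0.3022]
orientation: [1.894, 2.497, 0.012]
ft_force: [1.5, -1.0, 0.5]
finger_gap: 0.0001
grasp_force: 0.0
```

```bash
python3 - <<'E'
from h import *
s=ctrl.read_state();print(s['t'],s['eef_pos'],s['ft_force'])
S=cam('scene');D=cam('side')
im=np.hstack([cv2.resize(D['image'][150:290,210:350],(400,400)),cv2.resize(S['image'][150:290,205:345],(400,400))])
cv2.imwrite('pics/c6.png',im[:,:,::-1])
E
```

```text
18.3667 [0.49457565 0.04765787 0.30217879] [ 1.49916027 -0.95176926  0.52456298]
```

View pics/c6.png

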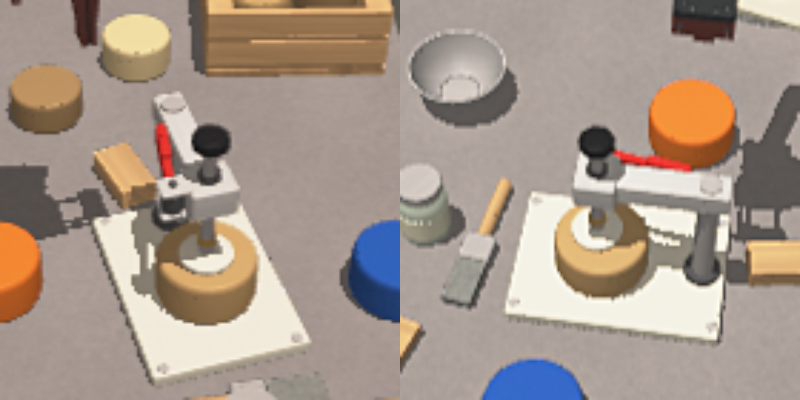

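The picture shows the lever shut along the arm, the foot on the wheel, the bystanders in place and the robot clear.

```bash
python3 -c "
from bench import ctrl
print(ctrl.job_done())"
```

```text
the job is handed in; nothing more can be done
None
```

The job is handed in at about 18 s: the foot was set on the wheel with about 8 N (estimated from wrist force and travel), the lever measured 1.73 rad shut, and the robot is clear; no verdict was returned.

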